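Seat and set the air valve, then aim its pressure display

TASK

Get the drill's air supply ready for the next trainee: first push the valve's lever clockwise to its closed end and hold it there for a moment with a firm push of about 10 N near its tip (never more than 20 N), then open the valve to 60 degrees, the third of its four scale lines. Also turn the pressure display square with its foot and lean its screen back to 40 degrees from upright. Push gently, leave the other things on the table where they are, and let go of everything.

Things in the scene. Friction and masses are not known exactly. Their poses are not given: they have to be found in the camera images.
- valve: air valve fixed to the table: aluminium foot 130 x 130 x 12 mm, steel block, brass pipe stubs along y, white scale disc 156 mm across (top 80 mm up) with four black lines at 0, 30, 60, 90 degrees of opening. Origin: underside centre, on the lever's vertical axis. In this frame the lever points to 135 degrees (from x towards y) closed and 225 degrees fully open, so it swings on the -x side
- lever: the valve's steel lever: a level bar 14 mm wide, along its own x from 15 to 130 mm out from the turning axis, underside 90 mm and top 112 mm above the table; hub 36 mm wide, top 115 mm up. Origin on the turning axis, 81 mm above the table; x points outward along the bar, z up
- valve_stem (a joint): opening of the valve in rad: 0 closed (a hard stop), 1.571 fully open (stop), growing counterclockwise from above. The stem stays where it is left; friction of 0.3 N m holds it, so it starts to turn only when the lever is pushed with about 3 N at 105 mm out. 60 degrees is 1.047
- display: the pressure display's white foot, fixed to the table, 130 (x) x 150 (y) x 14 mm. Origin: underside centre, on the swivel's vertical axis; the screen looks towards this frame's -x when square
- swivel (a joint): swivel of the display in rad, 0 square with its foot, growing counterclockwise from above, stops at -0.7 and 0.7; friction of 0.18 N m keeps it where it is left
- screen (a joint): lean of the screen in rad: 0 upright, growing as its top leans back, away from the side it looks to; stops at 0 and 1.2; friction of 0.55 N m keeps it where it is left. 40 degrees is 0.698. The tilt axis is level, 74 mm above the table, and crosses the swivel axis in the panel's mid-plane
- screen_face (a point): point on the screen's front face, on its centre line, 100 mm up the screen from the tilt axis. The screen is a white panel 200 mm wide and 18 mm thick whose edges lie 4 and 134 mm from the tilt axis. Axes: x into the screen from the front, y along its width, z up the screen
- phone: black phone 150 x 72 x 9 mm, lying loose; origin: underside centre
- pen: white pen 140 x 10 x 10 mm, lying loose; origin: underside centre
- carton: yellow carton 90 x 150 x 50 mm, loose; origin: underside centre
- wrench_tray: open steel instrument tray 110 x 220 x 35 mm, loose; origin: underside centre
- drink: green glass bottle 62 mm across and 200 mm tall, standing loose; origin: underside centre
- spray: clear bottle 44 mm across and 120 mm tall, standing loose; origin: underside centre
- lever_push (a point): point on the lever's bar, 105 mm out from its axis, mid-width, mid-height (101 mm above the table), axes as the lever's. The lever sits on the stem through a spring of 7 N m/rad: pushed, it runs ahead of the stem (10 N here: about 0.15 rad, 16 mm) and comes back in line when let go
Mind the look-alikes: they are no part of the job. What is shaped like the display but orange or red is not meant.

How it is judged:
By the outcome, as a careful person would: the job done as asked, in the order asked, and still so for the second after the job is handed in, with the robot touching nothing.
It also fails if it takes over 72 s, if anything falls off the work surface, if the arm or the gripper's body presses on something with over 40 N, if the wrist force passes 120 N, or if a joint passes its speed limit or range.

ROBOT

A 6-joint arm with a two-finger parallel gripper is mounted at the origin on the work surface. World frame = base frame: x ahead of the robot, y to its left, z up, the work surface at z = 0. Lengths are in mm, angles in rad, forces in N, time in s.
With the tool pointing down it reaches from about 275 to 825 mm from the base axis. Payload 5.2 kg.
Tool frame: the origin (TCP) lies at the very end of the fingers, on their centre line; the grasp point (between the pads) lies 19 mm behind it; z points along the fingers, y is the direction in which the jaws open and shut (so a half turn about z gives the same grasp; the last joint's range is limited). The gripper opens to 93 mm and grips with 3 to 60 N. Pads are 15 mm wide; open, the fingers measure 128 mm over their backs; the gripper's body (75 mm by 188 mm) begins 65 mm behind the grasp point.
Start: joints at [1.026, 0.259, 1.535, -0, 1.348, -0.203], TCP at [184.329, 518.197, 218.653] pointing down, gripper open.
Joint ranges: [-3.14, 3.14], [-0.91, 2.08], [0.19, 2.58], [-1.22, 4.36], [0.22, 2.71], [-3.12, 3.12]. Speed limits (rad/s): [2.57, 2.57, 3.14, 3.14, 3.14, 3.14].

INTERFACE

Orientations are given as [roll, pitch, yaw] about the fixed x, y, z axes, in that order (R = Rz(yaw) Ry(pitch) Rx(roll)).
In Python, from bench import robot gives the robot as it stands. The module is installed in compiled form; this text tells all that it offers. Calls block until the motion is done:
- robot.move_ptp(position, orientation): joint-space move of the TCP to a pose.
- robot.move_linear(position, ori=None, speed=150, f_stop=None): straight line of the TCP; ori=None keeps the orientation; speed is the mean speed in mm/s. With f_stop (N) it stops when the force on the tool has changed by that much, and returns True; else False.
- robot.move_j(angles): joint-space move.
- robot.move_gripper(opening): opening from 0.0 (shut) to 1.0 (fully open); the grip force is fixed at half the most; returns when the fingers have stopped.
- robot.sleep(seconds).
- robot.inverse_kinematics(position, orientation): joint angles nearest the present ones, or None.
- robot.get_image(name): name is "side" or "top" or "wrist"; returns a dict with "img" (384x512x3 uint8, blue, green, red), "fovy" (degrees; the focal length in pixels is half the picture's height over the tangent of half this angle, whatever the lens; pixels are square), "cx", "cy" (the principal point, pixels), "eye" and "orientation" of the camera in the world. Camera axes: x right, y down, z forward; pixel columns grow to the right and rows downward; lengths in mm; the calibration is good to about 2 mm. A picture is of the moment at which its call begins. There is no depth.
A pose or a line that the arm cannot do raises robot.MotionError and nothing moves.
- robot.hand_in(): hands the job in, once; it reports no verdict.
Readings, each from a call of its own:
- robot.current_t(): time.
- robot.current_qpos(): joint angles.
- robot.current_joint_vel(): joint speeds.
- robot.current_joint_efforts(): joint torques, N m.
- robot.current_tcp_pos(): TCP position.
- robot.current_eef_rot(): TCP orientation.
- robot.current_contact_force(): force on the tool from outside, world axes, zero at the start.
- robot.current_ft_torque(): the same for the moment, N m.
- robot.current_gripper_width(): opening from 0.0 (shut) to 1.0 (fully open).
Only numpy, scipy, OpenCV 4.12 (cv2) and the standard library are available. Lean on these libraries where they do the work, as an engineer would, in place of code of your own. Each camera call takes 0.05 s, during which the arm holds its last target.

## Working session

There is one attempt and no reset: what is moved stays moved. The work goes in short steps, each a Python script; the robot and the scene stay as the last script left them, time stands still between calls to the robot, and variables do not carry over. Pictures are saved under pics/ and viewed, and the job is handed in when it is done.

```bash
mkdir -p pics; ls; cat > h.py <<'E'
import numpy as np, cv2
from scipy.spatial.transform import Rotation as Ro
from bench import robot
def snap(n,f):
    d=robot.get_image(n); cv2.imwrite('pics/'+f+'.png',d['img']); 
    import pickle; pickle.dump(d,open('pics/'+f+'.pkl','wb')); return d
def load(f):
    import pickle; return pickle.load(open('pics/'+f+'.pkl','rb'))
def RM(d):
    o=np.array(d['orientation'],float)
    return o if o.shape==(3,3) else Ro.from_euler('xyz',o).as_matrix()
def foc(d): return d['img'].shape[0]/2/np.tan(np.radians(d['fovy'])/2)
def ray(d,u,v):
    r=RM(d)@np.array([(u-d['cx'])/foc(d),(v-d['cy'])/foc(d),1]); return np.array(d['eye'],float),r/np.linalg.norm(r)
def onz(d,u,v,z):
    e,r=ray(d,u,v); return e+r*(z-e[2])/r[2]
def tri(*obs):
    A=np.zeros((3,3));b=np.zeros(3)
    for d,u,v in obs:
        e,r=ray(d,u,v);P=np.eye(3)-np.outer(r,r);A+=P;b+=P@e
    x=np.linalg.solve(A,b); return x,[float(np.linalg.norm(np.cross(x-ray(d,u,v)[0],ray(d,u,v)[1]))) for d,u,v in obs]
def proj(d,p):
    c=RM(d).T@(np.array(p,float)-np.array(d['eye'],float)); return c[:2]/c[2]*foc(d)+[d['cx'],d['cy']]
E
python3 - <<'E'
from h import *
for n in ['side','top','wrist']:
    d=snap(n,n+'0'); print(n,d['fovy'],d['cx'],d['cy'],d['eye'],d['orientation'])
print(robot.current_t())
E
```

```text
pics
side 52.95554428352784 252.06700817457704 198.77543928274955 [ 530.74471685 -608.89701239  901.3549086 ] [-2.3852413  -0.0144963   0.00716663]
top 50.36138599116744 256.29059735887665 193.79814697517355 [ 436.46002898   85.84485964 1058.40766965] [-2.99388039  0.02261459 -1.54541944]
wrist 66.23903174403821 252.14554936612623 189.87445545259425 [111.43712297 544.15666307 382.89372962] [2.86066642e+00 2.54656534e-04 1.22744443e+00]
0.15
```

View pics/side0.png

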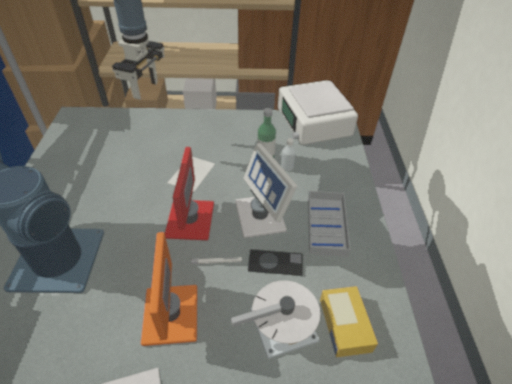

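View pics/top0.png

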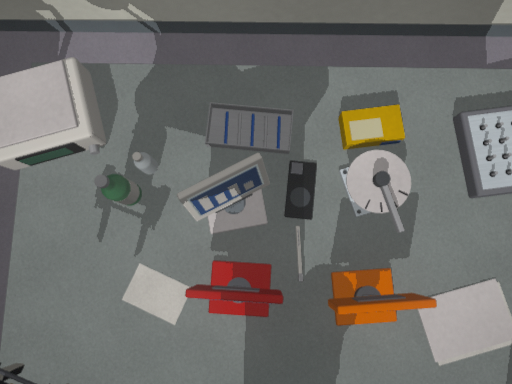

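View pics/wrist0.png

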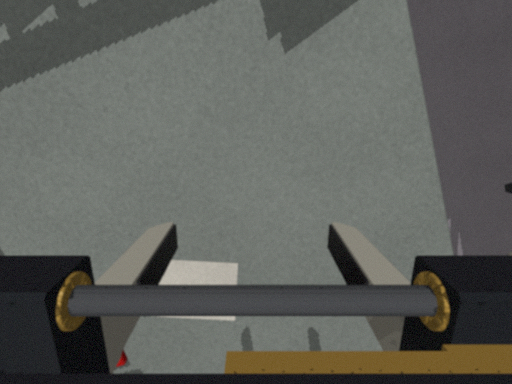

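The display could be any of three in the top view: the white one at (228,190), the red one at (240,290) and the orange one at (370,297). The white one fits the description. There is only one valve, the disc at (378,181). I'll check both in close crops.

```bash
python3 - <<'E'
from h import *
t=load('top0');s=load('side0')
def crop(d,x0,y0,x1,y1,k): return cv2.resize(d['img'][y0:y1,x0:x1],None,fx=k,fy=k,interpolation=cv2.INTER_CUBIC)
cv2.imwrite('pics/ct.png',crop(t,170,140,430,270,3)); cv2.imwrite('pics/cs.png',crop(s,180,130,360,360,2.6))
E
```

```text
(no output)
```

View pics/ct.png

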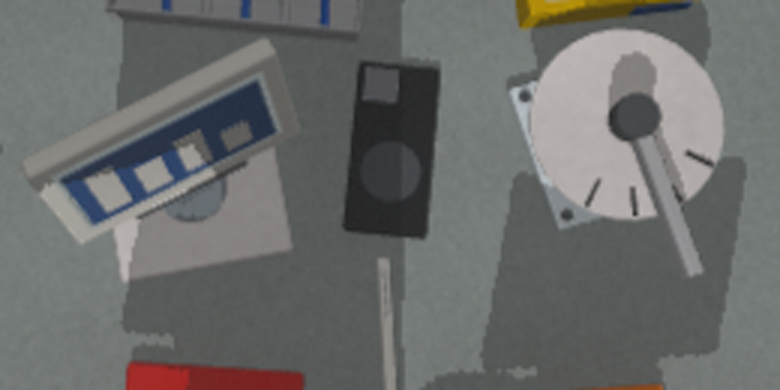

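View pics/cs.png

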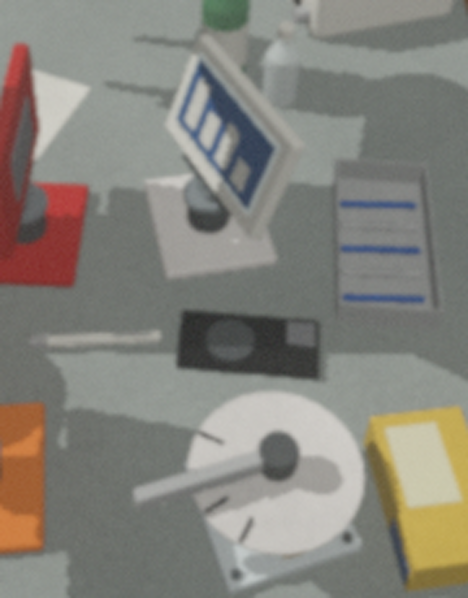

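The crops confirm it: the white display with the blue screen is at about (228,190) in the top view, and the lever sits near the 60-degree line. Next I'll measure.

```bash
python3 - <<'E'
from h import *
t=load('top0');s=load('side0')
T=lambda x,y:(t,170+x/3-.33,140+y/3-.33); S=lambda x,y:(s,180+x/2.6-.3,130+y/2.6-.3)
np.set_printoptions(precision=1,suppress=True)
def p(n,a,b): x,r=tri(T(*a),S(*b)); print(n,x,np.round(r,1))
p('hub',(635,116),(279,456)); p('tip',(694,271),(137,495))
hub=onz(*T(635,116),115)
for n,q in [('l0',(593,192)),('l30',(633,201)),('l60',(680,185)),('l90',(699,158))]:
    w=onz(*T(*q),80); print(n,w,np.degrees(np.arctan2(w[1]-hub[1],w[0]-hub[0]))%360)
print(hub); tp=onz(*T(694,271),112); print(tp, np.degrees(np.arctan2(*(tp-hub)[[1,0]]))%360)
# disc
d=[onz(*T(*q),80) for q in [(532,125),(627,30),(722,125),(627,218)]]; print(np.array(d))
p('phone corner',(440,65),(323,320))
p('scrTopL',(25,165),(205,38)) ; p('scrTopR',(270,40),(300,145))
p('scrBotL',(82,243),(168,125)); p('scrBotR',(297,133),(262,238))
for q in [(292,248),(122,280),(272,150)]: print('foot',onz(*T(*q),14))
for q in [(146,180),(276,262),(170,277)]: print('footS',onz(*S(*q),14))
for n,q in [('green',(115,185)),('spray',(143,160))]: print(n,onz(t,*q,0))
E
```

```text
hub [ 620.1 -183.8  102.1] [1.6 1.6]
tip [ 498.5 -224.7  108.6] [1.9 1.9]
l0 [ 563.4 -155.4   80. ] 156.1195117111645
l30 [ 556.9 -187.    80. ] 186.35994556502064
l60 [ 570.6 -224.6   80. ] 222.49225410359057
l90 [ 592.8 -240.2   80. ] 246.30620970180337
[ 619.2 -180.1  115. ]
[ 500.1 -223.4  112. ] 199.9913048091891
[[ 616.8 -107.2   80. ]
 [ 697.1 -184.8   80. ]
 [ 620.  -259.3   80. ]
 [ 543.1 -182.    80. ]]
phone corner [666.9 -31.6  90. ] [4.3 4.3]
scrTopL [556.1 276.2 195.4] [2.7 2.7]
scrTopR [650.  103.2 200.4] [2.7 2.7]
scrBotL [512.7 252.3  82.5] [0.1 0.1]
scrBotR [611.8  82.6  77.9] [5.2 5.2]
foot [518.1  84.1  14. ]
foot [487.4 228.3  14. ]
foot [602.3 103.2  14. ]
footS [486.4 226.8  14. ]
footS [637.9 102.4  14. ]
footS [518.4  78.8  14. ]
green [608.7 488.9   0. ]
spray [677.9 418.7   0. ]
```

```bash
python3 - <<'E'
from h import *
np.set_printoptions(precision=3,suppress=True)
print(robot.current_tcp_pos(),robot.current_eef_rot(),robot.current_gripper_width(),robot.current_contact_force())
w=load('wrist0'); R=Ro.from_euler('xyz',robot.current_eef_rot()).as_matrix()
print(R, R.T@(w['eye']-robot.current_tcp_pos()), R.T@RM(w))
for yaw in [20,-35,38]:
    a=np.radians(yaw); print(yaw,robot.inverse_kinematics([520,-220,92],[np.pi,0,a]),robot.inverse_kinematics([520,-220,92],[np.pi,0,a+np.pi]))
E
```

```text
[184.103 517.856 218.037] [-3.14 -0.    2.8 ] 0.9981895951814589 [ 0.233 -0.63  -0.072]
[[-0.942  0.335 -0.001]
 [ 0.335  0.942 -0.001]
 [ 0.    -0.001 -1.   ]] [  77.328    0.203 -164.834] [[-0.002 -0.961 -0.278]
 [ 1.    -0.002  0.001]
 [-0.001 -0.278  0.961]]
20 [-0.598  0.399  1.667 -0.     1.076  0.624] [-0.598  0.399  1.667  0.     1.076 -2.518]
-35 [-0.598  0.399  1.667 -0.     1.076  1.584] [-0.598  0.399  1.667  0.     1.076 -1.558]
38 [-0.598  0.399  1.667 -0.     1.076  0.31 ] [-0.598  0.399  1.667  0.     1.076 -2.832]
```

```bash
python3 - <<'E'
from h import *
a=np.radians(20)
robot.move_ptp([184,518,320],robot.current_eef_rot())
robot.move_ptp([520,-219,320],[np.pi,0,a])
robot.move_gripper(0.55)
robot.move_linear([520,-219,210],speed=200)
robot.sleep(0.2)
snap('wrist','w1'); print(robot.current_t(),robot.current_tcp_pos(),robot.current_contact_force(),robot.current_gripper_width())
E
```

```text
5.2833 [ 520.63573932 -219.40466232  211.36721082] [-0.86122863  0.64568479  0.0375108 ] 0.5513451536679393
```

View pics/w1.png

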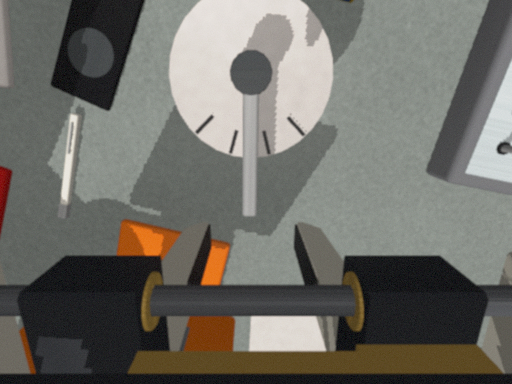

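All four lines are clear here (left to right, 0–90: (204,124), (233,141), (267,142), (296,126)), and the bar lies between the 30 and 60 lines. I'll measure the angles from this picture.

```bash
cat > valve.py <<'E'
from h import *
def valve(d,c=None):
    img=d['img'].astype(int); g=img.max(2)
    hub=None
    yy,xx=np.mgrid[0:384,0:512]
    def plane(z):
        r=np.stack([(xx-d['cx'])/foc(d),(yy-d['cy'])/foc(d),np.ones(xx.shape)],-1)@RM(d).T
        return np.array(d['eye'])+r*((z-d['eye'][2])/r[...,2])[...,None]
    P=plane(80); 
    if c is None: c=np.array([619.,-183.])
    m=(g>165)&(np.hypot(P[...,0]-c[0],P[...,1]-c[1])<100)
    n,lab,st,_=cv2.connectedComponentsWithStats(m.astype(np.uint8)); k=1+st[1:,4].argmax()
    q=P[lab==k][:,:2]; (cx,cy),r=cv2.minEnclosingCircle(q.astype(np.float32)); 
    print('disc',round(cx,1),round(cy,1),'r',round(r,1))
    c=np.array([cx,cy]) if r<82 else c
    rr=np.hypot(P[...,0]-c[0],P[...,1]-c[1]); an=np.degrees(np.arctan2(P[...,1]-c[1],P[...,0]-c[0]))%360
    m=((g<95)&(rr>57)&(rr<74)).astype(np.uint8)
    n,lab,st,_=cv2.connectedComponentsWithStats(m)
    out=[]
    for i in range(1,n):
        if st[i,4]>=12: out.append((round(float(an[lab==i].mean()),1),int(st[i,4])))
    print('lines',out)
    return c
E
python3 - <<'E'
from valve import *
d=load('w1'); c=valve(d)
print(d['img'][124,204],d['img'][141,233],d['img'][150,250],d['img'][130,276],d['img'][175,250])
# lever edges by rows
for v in [110,130,160,180,200]:
    print(v, d['img'][v,236:266].max(1))
for u,v in [(250,72)]: print(onz(d,u,v,115))
E
```

```text
disc 606.4 -185.7 r 87.2
lines [(153.8, 36), (242.7, 36), (183.3, 31), (212.8, 49)]
[57 59 61] [62 62 63] [171 173 175] [186 192 202] [162 167 167]
110 [218 219 220 218 220 218 192 159 164 174 177 182 183 179 177 180 177 171
 171 171 156 139 137 152 158 158 160 157 160 160]
130 [140 165 195 215 220 216 194 160 162 173 175 180 179 174 174 172 175 171
 173 165 147 136 139 155 160 154 142 129 126 135]
160 [110 104 112 107 109 110 125 148 166 173 175 177 176 171 170 170 169 175
 169 154 132 114 111 109 105 109 108 109 112 108]
180 [105 105 101 109 100 108 124 149 165 174 179 178 174 170 167 169 173 173
 168 150 128 106 105 100 100 103 107 105 107 106]
200 [107 108 106 104 110 112 129 151 166 177 181 177 172 169 168 169 172 173
 160 142 124 111 101 105 106 104 107 100 105 107]
[ 617.76481741 -182.06707779  115.        ]
```

```bash
cat > valve.py <<'E'
from h import *
from scipy.optimize import least_squares
def W(d,uv,z): return np.array([onz(d,u,v,z)[:2] for u,v in uv])
def valve(d,c=None,thr=135,verbose=True):
    g=d['img'].max(2); fixed=c is not None
    c=np.array([618.,-182.]) if c is None else np.array(c)
    if not fixed:
        m=(g>thr).astype(np.uint8); u0,v0=proj(d,[*c,80])
        cs,_=cv2.findContours(m,cv2.RETR_EXTERNAL,cv2.CHAIN_APPROX_NONE)
        pts=np.vstack([k[:,0] for k in cs]); q=W(d,pts,80)
        for tol in (10,5,3):
            k=abs(np.hypot(*(q-c).T)-78)<tol
            c=least_squares(lambda x:np.hypot(*(q[k]-x).T)-78,c,loss='soft_l1').x
        print('disc c',c.round(1),k.sum())
    uv=np.argwhere(g<95)[:,::-1]; q=W(d,uv,80); r=np.hypot(*(q-c).T); s=(r>54)&(r<76)
    m=np.zeros(g.shape,np.uint8); m[uv[s][:,1],uv[s][:,0]]=1
    n,lab,st,_=cv2.connectedComponentsWithStats(m); out=[]
    for i in range(1,n):
        if st[i,4]>=10:
            p=W(d,np.argwhere(lab==i)[:,::-1],80).mean(0)-c; out.append((round(float(np.degrees(np.arctan2(p[1],p[0]))%360),1),int(st[i,4])))
    print('lines',sorted(out)); return c
def lever_angle(d,c,lo,hi,z=112,thr=148):
    # bar's top beyond the disc: bright pixels, r 84..126
    g=d['img'].max(2); uv=np.argwhere(g>thr)[:,::-1]; q=W(d,uv,z)-c
    r=np.hypot(*q.T); a=np.degrees(np.arctan2(q[:,1],q[:,0]))%360
    k=(r>92)&(r<124)&(a>lo)&(a<hi); q=q[k]; m=q.mean(0)
    l=cv2.fitLine(q.astype(np.float32),cv2.DIST_HUBER,0,.01,.01).ravel()
    A=np.degrees(np.arctan2(m[1],m[0]))%360; B=np.degrees(np.arctan2(l[1],l[0]))%180
    print('lever: by mean',A.round(2),'by line',B.round(2),'n',k.sum(),'rmax',r[k].max().round(1)); return A
E
python3 - <<'E'
from valve import *
d=load('w1'); c=valve(d); lever_angle(d,c,190,210)
t=load('top0'); ct=valve(t); lever_angle(t,ct,190,210)
E
```

```text
disc c [ 618.  -181.6] 239
lines [(154.5, 43), (184.5, 39), (214.3, 63), (244.0, 47)]
lever: by mean 199.28 by line 17.71 n 386 rmax 123.2
disc c [ 619.4 -181.2] 146
lines [(245.6, 11)]
lever: by mean 198.42 by line 18.43 n 9 rmax 120.9
```

```bash
cat >> h.py <<'E'
C=np.array([618.3,-181.5])
def tp(phi,off,r=105,z=92):
    a=np.radians(phi); er=np.array([np.cos(a),np.sin(a)]); et=np.array([-np.sin(a),np.cos(a)])
    return [*(C+r*er+off*et),z],[np.pi,0,a-np.pi],et
E
python3 - <<'E'
from h import *
p,o,_=tp(199.3,0,z=140); robot.move_linear(p,o,speed=200)
p,o,_=tp(199.3,0); print(robot.move_linear(p,o,speed=80,f_stop=6)); robot.sleep(.2)
f0=robot.current_contact_force(); print(robot.current_t(),f0,robot.current_tcp_pos())
import json; json.dump(list(f0),open('f0.json','w'))
for phi in [199.3,190,180,170,162]:
    p,o,et=tp(phi,-18.6); robot.move_linear(p,o,speed=60); f=robot.current_contact_force()-f0
    print(phi,f.round(1),'tang',(f[:2]@et).round(1),round(robot.current_t(),2))
    if np.linalg.norm(f)>12: break
snap('wrist','w2')
E
```

```text
False
6.7333 [-0.23850476 -0.63910316  0.33049051] [ 519.56552206 -216.45904891   92.61193623]
199.3 [-0.5 -0.5 -0.2] tang 0.3 7.19
190 [ 0.3 -1.9 -0.6] tang 2.0 7.63
180 [ 2.6 -1.8 -1. ] tang 1.8 8.09
170 [ 1.  -1.6  0.3] tang 1.4 8.55
162 [ 0.5 -2.9  0.1] tang 2.6 8.95
```

View pics/w2.png

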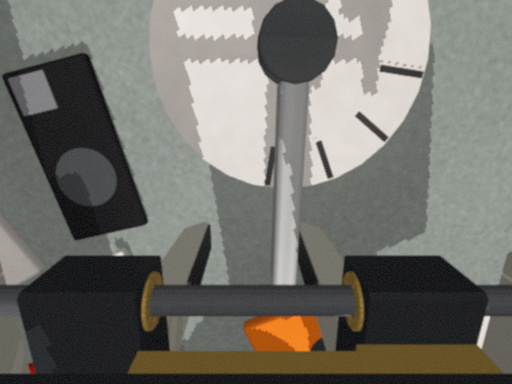

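The right finger is pushing the bar at about (287,260), and the bar nears the 0 line at (269,165). I'll continue to the stop in small steps.

```bash
python3 - <<'E'
from h import *
import json; f0=np.array(json.load(open('f0.json')))
phi=162; ok=0
while phi>141:
    phi-=1.5
    p,o,et=tp(phi,-18.6); robot.move_linear(p,o,speed=25); robot.sleep(.08)
    F=np.mean([(robot.current_contact_force()-f0)[:2]@et for _ in range(3)])
    print(phi,F.round(1),round(robot.current_t(),2))
    if F>=9.6: break
for _ in range(6):
    robot.sleep(.3); f=robot.current_contact_force()-f0; print(f.round(1),(f[:2]@et).round(1))
print(robot.current_t(),robot.current_tcp_pos()-p); snap('wrist','w3')
json.dump(phi,open('phi.json','w'))
E
```

```text
160.5 2.3 9.34
159.0 2.3 9.68
157.5 2.0 10.03
156.0 2.4 10.37
154.5 2.0 10.71
153.0 1.8 11.05
151.5 3.4 11.39
150.0 4.7 11.73
148.5 5.1 12.07
147.0 7.6 12.42
145.5 8.0 12.76
144.0 8.9 13.1
142.5 9.7 13.44
[-4.2 -9.5 -0.6] 10.1
[-3.6 -9.5  0.3] 9.8
[ -4.  -10.3   0.3] 10.6
[ -2.2 -10.   -0.2] 9.3
[-2.9 -9.8 -0.2] 9.6
[ -3.7 -10.6  -1.2] 10.6
15.2417 [-1.17625013 -1.93344185 -0.20150279]
```

View pics/w3.png

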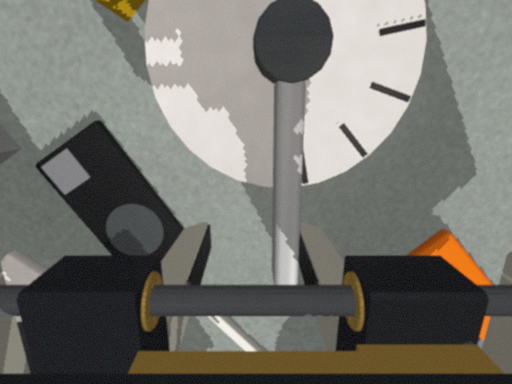

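The bar is past the 0 line (visible at (304,170)) by about the spring's lead. It was held at about 10 N for 1.8 s. Now I'll open the valve with the other finger.

```bash
python3 - <<'E'
from h import *
import json; f0=np.array(json.load(open('f0.json')))
for phi,off in [(150,-18.6),(154.4,-10),(154.4,14),(165,18.6),(185,18.6),(205,18.6),(212,18.6),(216,18.6)]:
    p,o,et=tp(phi,off); robot.move_linear(p,o,speed=60 if phi<210 else 25); f=robot.current_contact_force()-f0
    print(phi,off,'tang',(f[:2]@et).round(1),round(robot.current_t(),2))
    if np.linalg.norm(f)>12: break
robot.sleep(.3)
p,o,et=tp(213,0); robot.move_linear(p,o,speed=60)
p,o,et=tp(213,0,z=215); robot.move_linear(p,o,speed=200); robot.sleep(.3)
d=snap('wrist','w4'); print(robot.current_t())
from valve import *
c=valve(d); lever_angle(d,c,200,225)
E
```

```text
150 -18.6 tang 4.0 15.68
154.4 -10 tang -1.2 16.1
154.4 14 tang -0.7 16.65
165 18.6 tang -3.1 17.2
185 18.6 tang -3.2 17.97
205 18.6 tang -2.2 18.73
212 18.6 tang -3.5 19.4
216 18.6 tang -3.0 19.85
21.8167
disc c [ 618.  -181.8] 307
lines [(154.4, 41), (184.5, 38), (243.9, 48)]
lever: by mean 213.23 by line 34.83 n 391 rmax 123.7
```

View pics/w4.png

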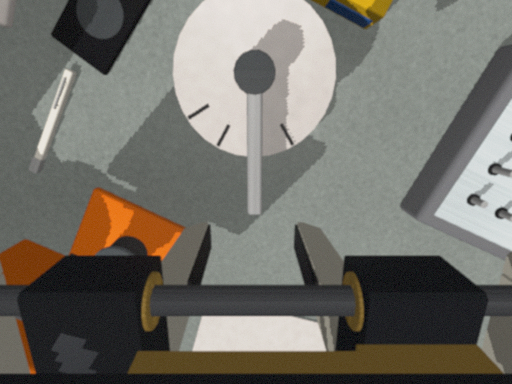

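```bash
cat >> valve.py <<'E'
def lever2(d,c,lo,hi):
    g=d['img'].max(2); u0,v0=proj(d,[*c,115]); 
    yy,xx=np.mgrid[0:384,0:512]; m=((g<95)&(np.hypot(xx-u0,yy-v0)<28)).astype(np.uint8)
    n,lab,st,ce=cv2.connectedComponentsWithStats(m); k=1+st[1:,4].argmax()
    (hu,hv),hr=cv2.minEnclosingCircle(np.argwhere(lab==k)[:,::-1].astype(np.float32))
    h=onz(d,hu,hv,115)[:2]
    uv=np.argwhere(g>140)[:,::-1]; q=W(d,uv,112)-h; r=np.hypot(*q.T); a=np.degrees(np.arctan2(q[:,1],q[:,0]))%360
    s=(r>90)&(r<122)&(a>lo)&(a<hi); mm=q[s].mean(0); print('hub',h.round(1),hr,'lever by hub',np.degrees(np.arctan2(mm[1],mm[0]))%360, s.sum())
E
python3 - <<'E'
from valve import *
for f,lo,hi in [('w1',190,210),('w4',203,225)]:
    d=load(f); lever2(d,C,lo,hi); lever_angle(d,C,lo,hi); print(valve(d,C))
d=load('w4')
for v in [170,185,200]: print(d['img'][v,238:272].max(1))
E
```

```text
hub [ 618.3 -183.6] 22.136043548583984 lever by hub 198.35558454649492 426
lever: by mean 199.3 by line 17.92 n 391 rmax 123.6
lines [(154.7, 44), (184.6, 39), (214.2, 62), (243.8, 47)]
[ 618.3 -181.5]
hub [ 618.1 -182.8] 21.806617736816406 lever by hub 213.85974353109708 447
lever: by mean 213.21 by line 34.75 n 401 rmax 124.0
lines [(154.7, 41), (184.7, 39), (243.8, 50)]
[ 618.3 -181.5]
[104 105 107 109 109 108 111 111 114 134 161 167 175 177 177 176 172 166
 170 173 172 161 142 120 105 106 103 107 107 109 106 112 109 108]
[105 106 102 101 104 101 104 104 107 133 156 168 173 177 175 174 165 168
 169 171 170 161 140 115 103 105 106 106 111 106 102 105 106 105]
[104 106 102 103 105 104 107 105 111 130 154 171 175 176 175 174 169 165
 172 174 168 162 140 122 109 108 103 106 105 103 108 108 103 106]
```

The lever stands on the 60 line: three estimates give 213.2 to 214.8 against 214.3 for the line. Next is the display, so I'll shut the gripper and look from above.

```bash
python3 - <<'E'
from h import *
p=robot.current_tcp_pos(); robot.move_linear([p[0],p[1],300],speed=250)
robot.move_ptp([450,152,300],[np.pi,0,np.radians(12)]); robot.move_gripper(0.0); robot.sleep(.2)
d=snap('wrist','w5'); t=snap('top','t5');s=snap('side','s5'); print(robot.current_t(),robot.current_tcp_pos(),robot.current_contact_force())
cv2.imwrite('pics/s5c.png',cv2.resize(s['img'][100:270,190:360],None,fx=3.5,fy=3.5,interpolation=cv2.INTER_CUBIC))
cv2.imwrite('pics/w5c.png',cv2.resize(d['img'],None,fx=1.5,fy=1.5,interpolation=cv2.INTER_CUBIC))
E
```

```text
25.0583 [449.99123082 152.01302199 299.97294557] [-0.02706832 -0.0607513  -0.23521088]
```

View pics/w5c.png

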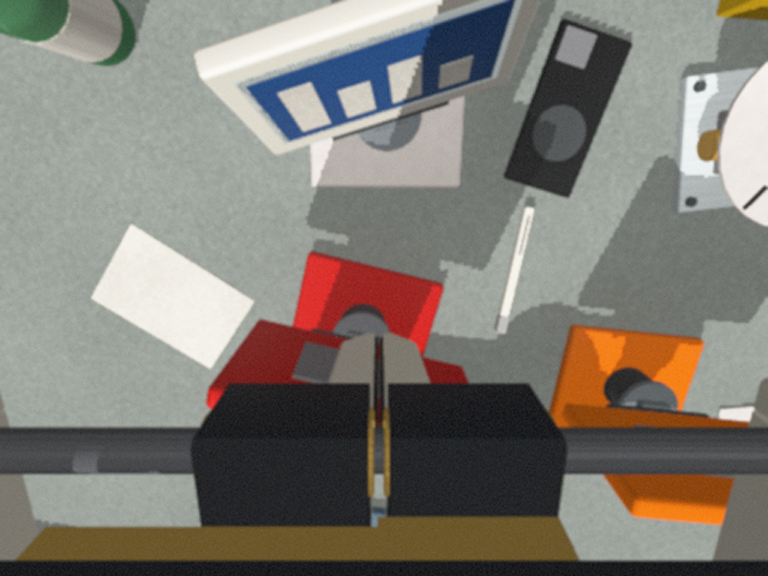

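View pics/s5c.png

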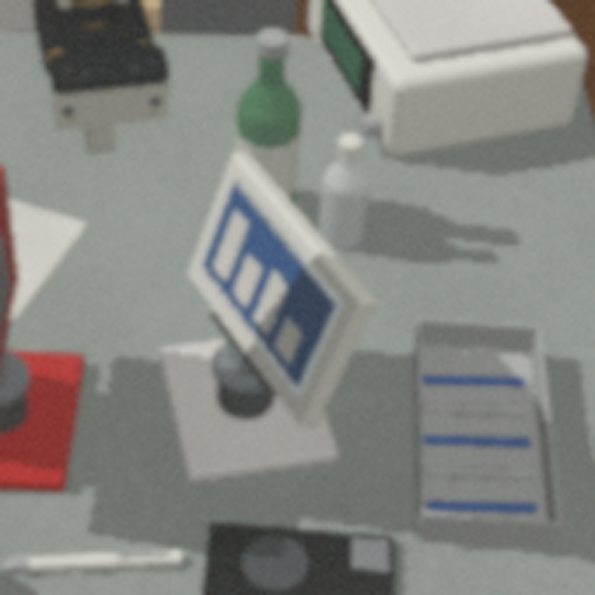

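```bash
python3 - <<'E'
from h import *
np.set_printoptions(precision=1,suppress=True)
d=load('w5');s=load('s5')
w=lambda x,y:(d,(x+.5)/1.5-.5,(y+.5)/1.5-.5); S=lambda x,y:(s,190+(x+.5)/3.5-.5,100+(y+.5)/3.5-.5)
P={}
for n,a,b in [('TL',(247,87),(236,182)),('BL',(290,142),(205,262)),('BR',(492,79),(299,386)),('pBL',(277,154),(190,273))]:
    P[n],r=tri(w(*a),S(*b)); print(n,P[n],np.round(r,1))
y=P['BL']-P['BR']; z=P['TL']-P['BL']; yaw=np.degrees(np.arctan2(-y[0],y[1])); print('screen yaw',yaw)
nx=np.array([np.cos(np.radians(yaw)),np.sin(np.radians(yaw)),0]); print('lean',np.degrees(np.arctan2(z@nx,z[2])),np.linalg.norm(y),np.linalg.norm(z))
a=onz(*w(311,187),14);b=onz(*w(461,186),14); print(a,b,'foot yaw',np.degrees(np.arctan2(-(a-b)[0],(a-b)[1])),np.linalg.norm(a-b))
a2=onz(*S(190,477),14);b2=onz(*S(337,458),14); c2=onz(*S(162,350),14);print(a2,b2,c2)
print('phone/cyl',onz(*w(390,128),50))
E
```

```text
TL [548.8 251.3 187.7] [0.5 0.5]
BL [523.6 237.3 110.5] [1. 1.]
BR [599.   98.2 108.3] [1.6 1.6]
pBL [511.1 251.7  83.6] [0.3 0.3]
screen yaw 28.460943799659507
lean 20.452005897017184 158.29018832266496 82.47328066362273
[483.5 229.1  14. ] [515.4  82.7  14. ] foot yaw 12.294530471012381 149.84253233114643
[515.1  79.9  14. ] [638.1 102.3  14. ] [486.7 223.7  14. ]
phone/cyl [552.  164.1  50. ]
```

```bash
cat >> h.py <<'E'
A=np.array([562.,168.]); FY=np.radians(12.15)
def dp(xn,lat,z): return [*(A+xn*np.array([np.cos(FY),np.sin(FY)])+lat*np.array([-np.sin(FY),np.cos(FY)])),z]
DO=[np.pi,0,FY]
E
python3 - <<'E'
from h import *
n=np.array([np.cos(FY),np.sin(FY),0])
robot.move_linear(dp(-62,80,240),DO,speed=200)
print(robot.move_linear(dp(-62,80,140),DO,speed=150,f_stop=6)); robot.sleep(.2); f0=robot.current_contact_force()
for x in [-40,-30,-20,-10,-2,5]:
    robot.move_linear(dp(x,80,140),DO,speed=50); f=robot.current_contact_force()-f0; print(x,f.round(1),(f@n).round(1),round(robot.current_t(),2))
    if np.linalg.norm(f)>10: break
robot.sleep(.2); d=snap('wrist','w6'); s=snap('side','s6')
cv2.imwrite('pics/w6c.png',cv2.resize(d['img'],None,fx=1.5,fy=1.5,interpolation=cv2.INTER_CUBIC))
E
```

```text
False
-40 [-0.   0.6 -0. ] 0.1 27.35
-30 [ 0.1  1.2 -1.6] 0.4 27.7
-20 [ 0.4 -0.2 -0.1] 0.3 28.05
-10 [-0.8  0.6 -1.1] -0.6 28.4
-2 [-0.2 -1.  -0.3] -0.4 28.71
5 [-0.8 -1.   1. ] -1.0 29.0
```

View pics/w6c.png

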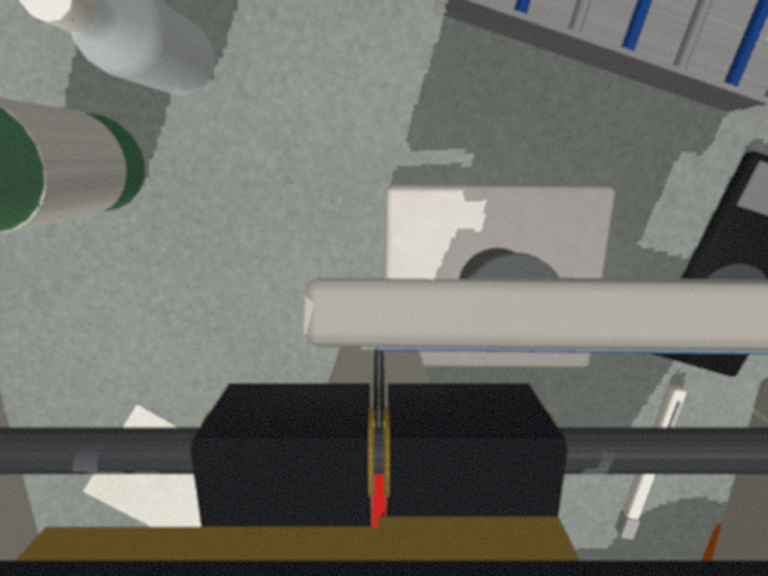

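The screen is now nearly parallel to the foot: its top edges lie along rows 281 and 348, and the foot's back edge along row 187. I'll fit these lines exactly.

```bash
cat > edge.py <<'E'
from h import *
def edge(d,u0,u1,v0,v1,z,sign):
    # strongest vertical gradient in each column, sub-pixel, to a level line at height z
    g=cv2.GaussianBlur(d['img'].max(2),(3,3),0).astype(float); P=[]
    for u in range(u0,u1):
        c=sign*np.diff(g[v0:v1,u]); k=int(c.argmax())
        if c[k]<8: continue
        off=0
        if 0<k<len(c)-1: q=c[k-1]-2*c[k]+c[k+1]; off=.5*(c[k-1]-c[k+1])/q if q else 0
        P.append(onz(d,u,v0+k+.5+off,z)[:2])
    P=np.array(P,np.float32); l=cv2.fitLine(P,cv2.DIST_HUBER,0,.01,.01).ravel()
    a=np.degrees(np.arctan2(-l[0],l[1])); a=(a+90)%180-90
    print('yaw of edge',a.round(2),'pt',l[2:].round(1),len(P)); return a
E
python3 - <<'E'
from edge import *
d=load('w6')
edge(d,265,400,119,132,14,1)      # foot back edge
edge(d,225,450,180,196,200,1)     # panel back top edge
edge(d,260,450,226,240,205,-1)    # panel front top
edge(d,290,390,236,250,14,-1)     # foot front edge
edge(load('w5'),212,304,118,130,14,-1)
E
```

```text
yaw of edge 12.49 pt [625.6 179. ] 135
yaw of edge 11.89 pt [604.6 224.7] 204
yaw of edge 9.48 pt [591.6 212.1] 190
yaw of edge 11.85 pt [501.4 154.6] 100
yaw of edge 11.6 pt [499.2 160.2] 92
```

```bash
python3 - <<'E'
from h import *
n=np.array([np.cos(FY),np.sin(FY),0])
robot.move_linear(dp(-15,80,150),DO,speed=100)
robot.move_linear(dp(-5,0,160),DO,speed=150); robot.sleep(.2); f0=robot.current_contact_force()
for x in [10,20,30,40,47]:
    robot.move_linear(dp(x,0,160),DO,speed=40); f=robot.current_contact_force()-f0; print(x,f.round(1),(f@n).round(1),round(robot.current_t(),2))
    if np.linalg.norm(f)>14: break
robot.sleep(.2); snap('wrist','w7')
robot.move_linear(dp(20,0,160),DO,speed=100)
robot.move_linear(dp(-100,0,300),DO,speed=220); robot.sleep(.2)
d=snap('wrist','w8'); s=snap('side','s8');snap('top','t8'); print(robot.current_t())
cv2.imwrite('pics/s8c.png',cv2.resize(s['img'][100:270,190:360],None,fx=3.5,fy=3.5,interpolation=cv2.INTER_CUBIC))
cv2.imwrite('pics/w8c.png',cv2.resize(d['img'],None,fx=1.5,fy=1.5,interpolation=cv2.INTER_CUBIC))
E
```

```text
10 [ 0.3 -0.2  0.7] 0.2 31.09
20 [-4.8 -2.  -0.2] -5.2 31.49
30 [-3.7 -0.7  0.4] -3.7 31.89
40 [-3.4 -0.9  0.8] -3.5 32.29
47 [-2.  -1.4  1.5] -2.3 32.62
34.625
```

View pics/w8c.png

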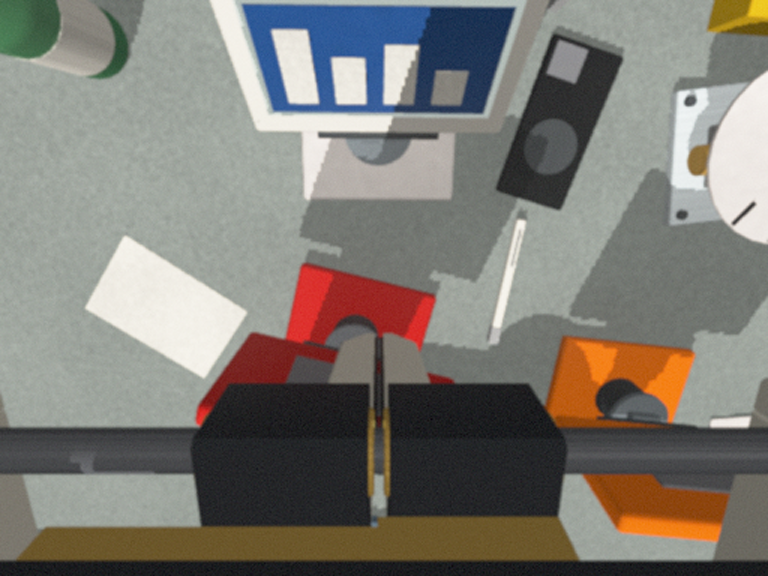

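View pics/s8c.png

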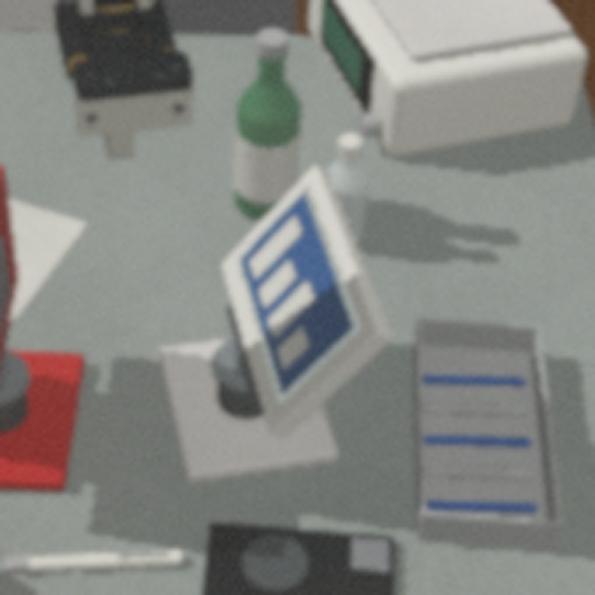

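```bash
python3 - <<'E'
from edge import *
np.set_printoptions(precision=1,suppress=True)
d=load('w8');s=load('s8')
w=lambda x,y:(d,(x+.5)/1.5-.5,(y+.5)/1.5-.5); S=lambda x,y:(s,190+(x+.5)/3.5-.5,100+(y+.5)/3.5-.5)
P={}
for n,a,b in [('TL',(243,5),(307,195)),('BL',(273,112),(243,263)),('BR',(487,116),(283,392)),('TR',(517,8),(355,320)),('pBL',(257,131),(223,267)),('pBR',(494,134),(272,434))]:
    P[n],r=tri(w(*a),S(*b)); print(n,P[n],np.round(r,1))
for q in [('BL','BR'),('TL','TR'),('pBL','pBR')]:
    y=P[q[0]]-P[q[1]]; print('yaw',np.degrees(np.arctan2(-y[0],y[1])),np.linalg.norm(y))
n=np.array([np.cos(FY),np.sin(FY),0])
for q in [('TL','BL'),('TR','BR')]:
    z=P[q[0]]-P[q[1]]; print('lean',np.degrees(np.arctan2(z@n,z[2])),np.linalg.norm(z))
edge(d,205,300,128,138,14,-1)
edge(d,180,320,83,91,84,-1)
edge(d,185,322,70,80,100,1)
E
```

```text
TL [608.4 260.2 167.2] [1. 1.]
BL [556.4 251.1  97.1] [1.2 1.2]
BR [586.6  90.6 109.8] [1.1 1.1]
TR [637.6 103.8 177.4] [1.4 1.4]
pBL [539.6 266.6  77.4] [0.9 0.9]
pBR [578.8  74.4  77.7] [1.4 1.4]
yaw 10.651281498366732 163.80664626541775
yaw 10.583415155811917 159.42800139720134
yaw 11.524513708389058 196.1143925754846
lean 36.94402608405946 87.75231851173314
lean 37.9131702657782 85.7143130344492
yaw of edge 11.74 pt [504. 137.] 95
yaw of edge 11.5 pt [556.3 179.7] 114
yaw of edge 12.23 pt [573.9 158.4] 137
```

Swivel is within about 0.5° of the foot. Two estimates put the lean at about 37.5°, so one last push is needed.

```bash
python3 - <<'E'
from h import *
n=np.array([np.cos(FY),np.sin(FY),0])
robot.move_linear(dp(20,0,160),DO,speed=200); robot.sleep(.1); f0=robot.current_contact_force()
for x in [42,50,53]:
    robot.move_linear(dp(x,0,160),DO,speed=30 if x>45 else 60); f=robot.current_contact_force()-f0; print(x,f.round(1),(f@n).round(1),round(robot.current_t(),2))
robot.sleep(.2); print(np.array(robot.current_tcp_pos())-dp(53,0,160))
robot.move_linear(dp(20,0,160),DO,speed=100)
robot.move_linear(dp(-100,0,300),DO,speed=220); robot.sleep(.3)
d=snap('wrist','w9'); s=snap('side','s9');t=snap('top','t9'); print(robot.current_t(),robot.current_contact_force())
cv2.imwrite('pics/s9c.png',cv2.resize(s['img'][100:270,190:360],None,fx=3.5,fy=3.5,interpolation=cv2.INTER_CUBIC))
cv2.imwrite('pics/w9c.png',cv2.resize(d['img'],None,fx=1.5,fy=1.5,interpolation=cv2.INTER_CUBIC))
E
```

```text
42 [ 0.5  0.6 -0.3] 0.6 36.32
50 [-3.8  0.3  1.2] -3.7 36.73
53 [-3.8 -1.   0.4] -3.9 36.98
[-0.17241218 -0.00848294 -0.03872986]
39.1083 [ 0.04236791 -0.85644422 -0.37512581]
```

View pics/w9c.png

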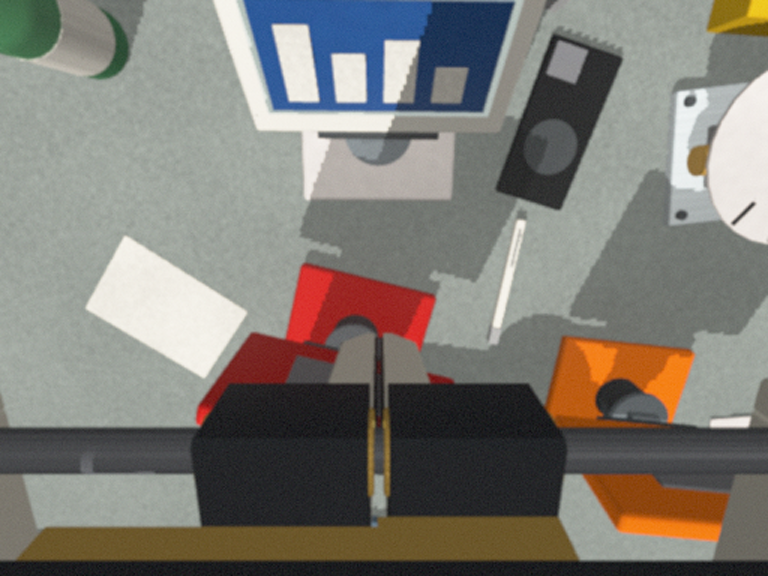

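View pics/s9c.png

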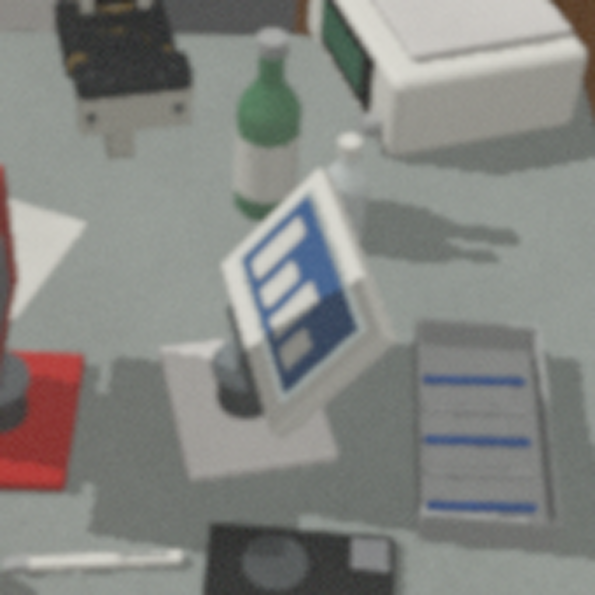

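View pics/t9.png

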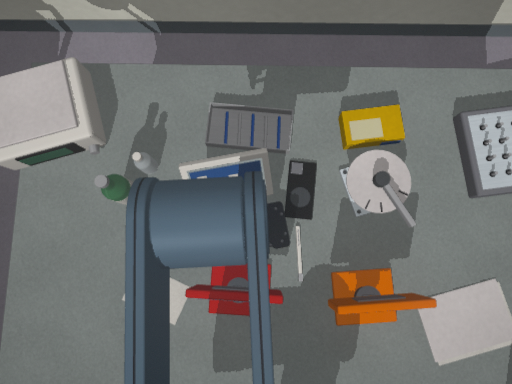

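```bash
python3 - <<'E'
from h import *
robot.move_linear(dp(-60,0,330),DO,speed=200); robot.sleep(.3)
d=snap('wrist','w10'); print(robot.current_t())
cv2.imwrite('pics/w10c.png',cv2.resize(d['img'][0:250,120:400],None,fx=2.8,fy=2.4,interpolation=cv2.INTER_CUBIC))
E
```

```text
39.8583
```

View pics/w10c.png

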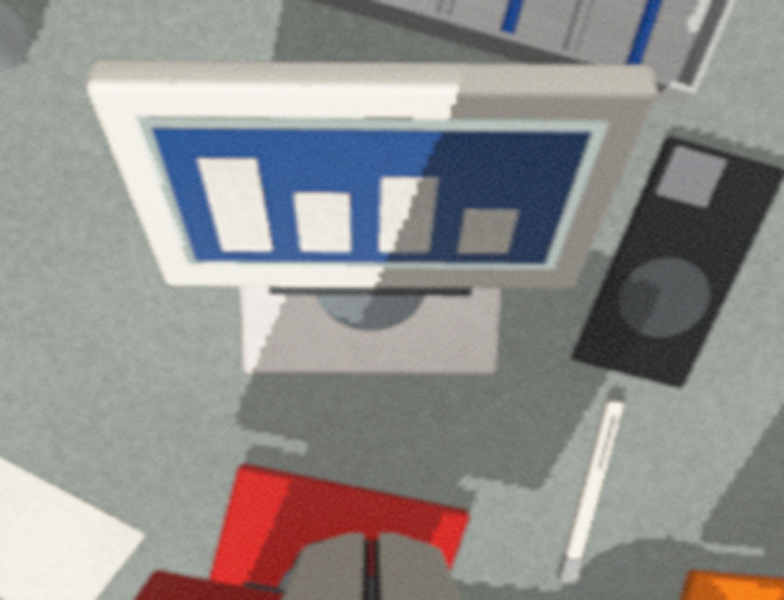

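```bash
python3 - <<'E'
from edge import *
np.set_printoptions(precision=1,suppress=True)
d=load('w10');s=load('s9')
w=lambda x,y:(d,120+(x+.5)/2.8-.5,(y+.5)/2.4-.5); S=lambda x,y:(s,190+(x+.5)/3.5-.5,100+(y+.5)/3.5-.5)
P={}
for n,a,b in [('TL',(152,128),(308,196)),('BL',(195,261),(244,263)),('BR',(550,267),(284,393)),('TR',(592,135),(357,322)),('pBL',(167,283),(222,266)),('pBR',(575,287),(274,435)),('pTL',(92,85),(320,172))]:
    P[n],r=tri(w(*a),S(*b)); print(n,P[n],np.round(r,1))
for q in [('BL','BR'),('TL','TR'),('pBL','pBR')]:
    y=P[q[0]]-P[q[1]]; print('yaw',np.degrees(np.arctan2(-y[0],y[1])),np.linalg.norm(y))
n=np.array([np.cos(FY),np.sin(FY),0])
for q in [('TL','BL'),('TR','BR'),('pTL','pBL')]:
    z=P[q[0]]-P[q[1]]; print('lean',np.degrees(np.arctan2(z@n,z[2])),np.linalg.norm(z))
edge(d,210,296,150,160,14,-1)   # foot front
edge(d,185,320,113,124,79.8,-1)   # panel bottom front
edge(d,195,310,104,114,92,1)
edge(d,180,325,48,58,165,-1)
edge(d,165,340,22,30,185,1)
# foreshortening check: panel of 130 mm, plane at lateral centre, rays in the middle
def col(v): return w(372,v)
o=np.array([*A,74.]); n3=n
for v,sv in [(90,134),(285,4)]:
    e,r=ray(*col(v))
    l=np.array([-np.sin(FY),np.cos(FY),0])
    # intersect ray with plane through axis at lateral 0
    k=((o-e)@l)/(r@l) if abs(r@l)>.05 else None
    ee=[(e-o)@n3,e[2]-74]; rr=[r@n3,r[2]]
    from scipy.optimize import brentq
    f=lambda th:(lambda x,z:(x-ee[0])*rr[1]-(z-ee[1])*rr[0])(sv*np.sin(th)-9*np.cos(th),sv*np.cos(th)+9*np.sin(th))
    try: print(sv,'lean from one ray',np.degrees(brentq(f,np.radians(15),np.radians(65))))
    except Exception as ex: print(ex)
E
```

```text
TL [610.7 261.3 165.6] [0.3 0.3]
BL [557.3 251.2  97.2] [1.2 1.2]
BR [587.9  91.4 107.9] [0.7 0.7]
TR [640.5 104.9 174.7] [0.3 0.3]
pBL [539.8 266.8  78.3] [0.3 0.3]
pBR [580.7  70.9  81. ] [0.9 0.9]
pTL [621.2 281.4 175.3] [0.5 0.5]
yaw 10.865092467641796 163.1091487400097
yaw 10.803701783284057 159.47519333004502
yaw 11.780954227516574 200.19021188921462
lean 38.46601390466012 87.34212420076673
lean 39.065879731381045 86.08299071079841
lean 40.43433767234316 127.41359571195775
yaw of edge 11.67 pt [502.3 146.9] 86
yaw of edge 11.61 pt [558.1 173.2] 109
yaw of edge 12.22 pt [575. 158.] 115
yaw of edge 9.07 pt [630.4 179.8] 145
yaw of edge 11.74 pt [647.9 186.5] 172
134 lean from one ray 39.69901713092079
4 lean from one ray 56.208279773475525
```

```bash
python3 - <<'E'
from h import *
d=load('w10'); g=cv2.GaussianBlur(d['img'],(3,3),0).max(2).astype(float); b=d['img'].astype(float)
def row(u,v0,v1,sign,ch=None):
    im=g if ch is None else cv2.GaussianBlur(b[...,ch],(3,3),0)
    c=sign*np.diff(im[v0:v1,u-2:u+3].mean(1)); k=int(c.argmax()); o=0
    if 0<k<len(c)-1:
        q=c[k-1]-2*c[k]+c[k+1]; o=.5*(c[k-1]-c[k+1])/q if q else 0
    return round(v0+k+.5+o,1)
us=range(160,346,12)
print('back top',[(u,row(u,20,32,1)) for u in us])
print('blue top(R ch)',[(u,row(u,46,62,-1,2)) for u in range(182,326,12)])
print('blue bot(R ch)',[(u,row(u,103,114,1,2)) for u in range(196,312,12)])
print('bottom',[(u,row(u,113,124,-1)) for u in range(184,324,12)])
print('foot',[(u,row(u,150,160,-1)) for u in range(212,296,12)])
E
```

```text
back top [(160, np.float64(25.3)), (172, np.float64(25.6)), (184, np.float64(25.7)), (196, np.float64(26.0)), (208, np.float64(26.3)), (220, np.float64(25.6)), (232, np.float64(25.7)), (244, np.float64(25.8)), (256, np.float64(25.7)), (268, np.float64(25.9)), (280, np.float64(26.0)), (292, np.float64(26.3)), (304, np.float64(26.0)), (316, np.float64(26.4)), (328, np.float64(26.8)), (340, np.float64(26.8))]
blue top(R ch) [(182, np.float64(53.1)), (194, np.float64(53.2)), (206, np.float64(53.3)), (218, np.float64(53.3)), (230, np.float64(53.5)), (242, np.float64(53.5)), (254, np.float64(53.8)), (266, np.float64(53.9)), (278, np.float64(54.2)), (290, np.float64(54.3)), (302, np.float64(54.4)), (314, np.float64(54.4))]
blue bot(R ch) [(196, np.float64(108.4)), (208, np.float64(108.8)), (220, np.float64(108.8)), (232, np.float64(108.9)), (244, np.float64(108.9)), (256, np.float64(109.0)), (268, np.float64(108.6)), (280, np.float64(109.0)), (292, np.float64(109.0)), (304, np.float64(109.3))]
bottom [(184, np.float64(118.4)), (196, np.float64(118.5)), (208, np.float64(117.8)), (220, np.float64(119.1)), (232, np.float64(119.3)), (244, np.float64(119.4)), (256, np.float64(119.1)), (268, np.float64(119.3)), (280, np.float64(119.3)), (292, 113.5), (304, np.float64(119.1)), (316, np.float64(119.5))]
foot [(212, np.float64(154.4)), (224, np.float64(154.5)), (236, np.float64(154.5)), (248, np.float64(154.7)), (260, np.float64(154.7)), (272, np.float64(154.8)), (284, np.float64(154.9))]
```

The edge slopes agree: 0.3 to 0.6° for the screen's edges and 0.4° for the foot's, so the display is square. Lean measures about 39.5°. One more look at the valve from another height, then I'll hand in.

```bash
python3 - <<'E'
from valve import *
p,o,_=tp(214,0,r=150,z=300)
robot.move_ptp(p,o); robot.move_gripper(0.5); robot.sleep(.3)
d=snap('wrist','w11'); t=snap('top','t11'); print(robot.current_t())
c=valve(d); lever_angle(d,c,200,228); lever2(d,c,200,228)
cv2.imwrite('pics/t11c.png',cv2.resize(t['img'],None,fx=1.5,fy=1.5))
E
```

```text
42.7083
disc c [ 617.6 -182. ] 218
lines [(153.9, 24), (184.2, 19), (243.9, 24)]
lever: by mean 213.2 by line 34.36 n 276 rmax 123.9
hub [ 616.7 -183.7] 18.38515281677246 lever by hub 212.57268752577144 280
```

View pics/w11.png

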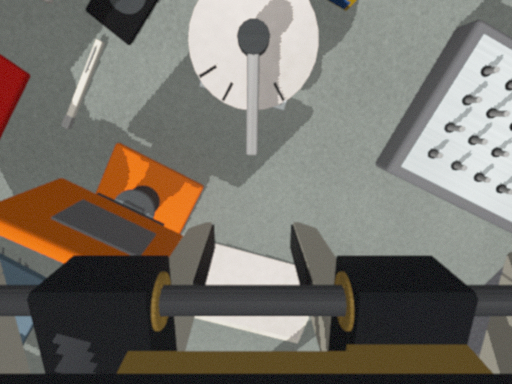

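View pics/t11c.png

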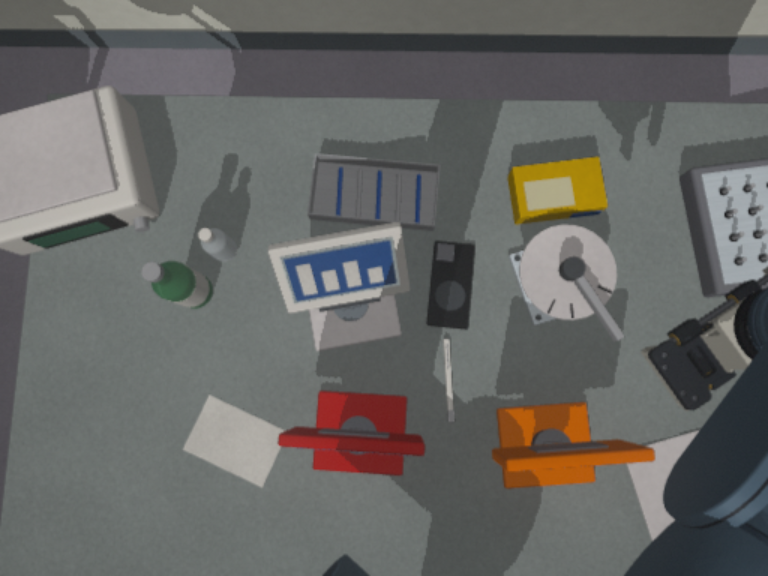

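Everything is in place: the lever covers the 60 line, the display is square and leaned back, and the loose things stand where they were.

```bash
python3 -c "
from h import *
robot.hand_in(); print(robot.current_t())"
```

```text
the job is handed in; nothing more can be done
the job is handed in; nothing more can be done
```

I did both parts of the job and handed it in with the clock at about 43 s of the 72 s allowed. No verdict came back.

**Valve:**
- I pushed the lever clockwise to its closed stop and held it there for about 1.8 s. The readings were 9.3–10.6 N, 105 mm out from its axis, and never higher.
- I then opened the valve with the other finger. The lever now covers the 60° line. Most estimates put it at 58.9–60.5°. One hub-based estimate gave about 58.5°, but its hub fit was poor.

**Display:**
- I turned the white display with one push of about 1 N and leaned its screen back with pushes of up to about 5 N.
- In the last close view its edges run parallel to the foot's within about 0.3°. Two-view corner positions disagree slightly, suggesting up to 1° off square.
- The lean measures 38.5–40.4°, with most estimates near 39.5°. One single-ray check on the lower edge gave 56°. I dismissed it because that edge lies almost on the tilt axis, where the method says little.

**Rest of the table:** in the final top view the loose objects and the red and orange look-alikes stand where they were. The arm was clear of everything at 300 mm, with its gripper half open and empty.

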